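# Check weights back on their own scales

## Robot

A 6-joint arm with a two-finger parallel gripper is mounted at the origin on the work surface. World frame = base frame: x ahead of the robot, y to its left, z up, the work surface at z = 0. Lengths are in m, angles in rad, forces in N, time in s.
With the tool pointing down it reaches from about 0.35 to 0.975 m from the base axis. Payload 4.9 kg.
Tool frame: the origin (TCP) lies midway between the tips of the shut fingers; the grasp point (between the pads) lies 19 mm behind it (manip.hold_point_z is the distance from the TCP to the grasp point, in m); z points along the fingers, y is the line along which they close (so a half turn about z gives the same grasp; the last joint's range is limited). The gripper opens to 85 mm and grips with 20 to 120 N. Pads are 22 mm wide; open, the fingers measure 114 mm over their backs; the gripper's body (76 mm by 85 mm) begins 54 mm behind the grasp point. The pads swing forward as they close: fully open they stand 13 mm farther back than shut.
Start: joints at [1.08, 0.053, 1.613, -0, 1.476, -0.119], TCP at [0.227, 0.582, 0.231] pointing down, gripper open.
Joint ranges: [-3.01, 3.01], [-1.01, 2.22], [0.06, 2.58], [-1.02, 4.17], [0.09, 2.62], [-3.14, 3.14]. Speed limits (rad/s): [2.57, 2.57, 3.14, 3.14, 3.14, 3.14].

## Interface

Orientations are given as a unit quaternion [w, x, y, z].
In Python, from plant import manip gives the robot as it stands. The module is installed in compiled form; this text tells all that it offers.
- The arm moves only by the shell command python3 -m jog 'ROWS' [OPENING]. ROWS is JSON, one flat list of numbers, 6 for each row, row after row: the shift along the tool's x, y, z in units of 0.1 m (1.0 is 0.1 m), then the turn, a rotation vector about the tool's x, y, z in units of 180 degrees (1.0 is 180 degrees). A call has 1 to 8 rows; each row is the pose to reach, as a shift and turn from the pose commanded when the call began, along the tool's axes at that moment, turning the shorter way round; what a row does not reach only later rows make up. A row lasts 1/8 s, in which the tool goes at most 62.5 mm and 10.7 degrees, less where a joint would pass 70% of its speed; a pose out of reach is approached as far as the arm can. A call with a number of a shift or a turn outside -1 to 1 is refused whole. A call with a gripper value outside its range is refused whole. OPENING is the finger opening in mm, from 0 to 85.4, set as the call begins (- or left out, the last holds). The fingers move at their own pace and stop on an object; the grip force is fixed at half the most. Time passes only in rows, so rows that repeat a pose let the fingers close. It gives the time, the measured TCP pose, the force, the opening and the grip force at its end, in the units of the state.
- manip.state(): the state, without advancing time (a new reading comes with each control period).
- manip.grab_frame(name): name is "scene" or "top" or "wrist"; returns a dict with "img" (400x640x3 uint8, blue, green, red), "z_map" (400x640 float32, m along the optical axis (not along the pixel's ray), 0 where there is no reading), "fx", "fy", "cx", "cy" (pixels), "xyz" and "attitude" of the camera in the world; the wrist camera has in their place "T_tool_cam" (4x4, takes a point from camera to tool coordinates, whose origin is the TCP and whose axes are the flange's). Camera axes: x right, y up, looking along -z (the intrinsics and any distortion apply to the point x, -y, -z); pixel columns grow to the right and rows downward; lengths in m; the calibration is good to about 2 mm. A picture is of the moment at which its call begins: read the wrist's pose just before it.
- manip.job_done(): hands the job in; it is judged then, once.
The state is a dict: "time": time; "joint_pos": joint angles; "joint_vel": joint speeds; "joint_efforts": joint torques, N m; "tool_pos": TCP position; "tool_rot": TCP orientation; "contact_force": force on the tool from outside, world axes, zero at the start; "ft_torque": the same for the moment, N m; "gripper_width": opening from 0.0 (shut) to 1.0 (fully open); "grasp_force": force on a finger pad.
Only numpy, scipy, OpenCV 4.12 (cv2) and the standard library are available. Lean on these libraries where they do the work, as an engineer would, in place of code of your own. Each camera call takes 0.05 s, during which the arm holds its last target. There are 200 camera calls.

## Task

The three brass check weights have been left on the wrong bench scales. Put each one upright in the middle of the pan of its own scale: the biggest weight on the biggest scale, the middle one on the middle-sized scale and the smallest on the smallest, parking a weight in the empty felt-lined wooden tray on the way to free a pan. Set them down gently, never have two weights on one pan, never let a weight down on the bare bench, and leave the jar and the tweezers alone.

Things in the scene. Friction and masses are not known exactly. Their poses are not given: they have to be found in the camera images.
- weight_large_center (a point): The biggest of three brass check weights (500 g): a plain upright cylinder 38 mm in diameter with a narrower knob on top, 65 mm tall in all; the cylinder is 48 mm tall, the knob 25 mm in diameter. This point is on its axis, half-way up (32.5 mm over its foot); z is its axis, up when it stands. It can be gripped round the cylinder or the knob. It starts on the smallest scale.
- weight_medium_center (a point): The middle of three brass check weights (200 g): a plain upright cylinder 28 mm in diameter with a narrower knob on top, 50 mm tall in all; the cylinder is 36 mm tall, the knob 18 mm in diameter. This point is on its axis, half-way up (25 mm over its foot); z is its axis, up when it stands. It can be gripped round the cylinder or the knob. It starts on the biggest scale.
- weight_small_center (a point): The smallest of three brass check weights (50 g): a plain upright cylinder 18 mm in diameter with a narrower knob on top, 33 mm tall in all; the cylinder is 22 mm tall, the knob 12 mm in diameter. This point is on its axis, half-way up (16.5 mm over its foot); z is its axis, up when it stands. It can be gripped round the cylinder or the knob. It starts on the middle-sized scale.
- scale_large_pan (a point): The biggest of three white bench scales, fixed: housing 253 x 205 mm, with a bare rectangular steel pan 165 x 185 mm (x, y), 4 mm thick, on top and a sloping console (display, keys) along the edge that faces the robot. This point is the centre of the pan's upper face, 68 mm above the bench; z is up, -x points to the console. The pan is rigid and flat, without a rim, and nothing stands higher than it.
- scale_medium_pan (a point): The middle-sized of three white bench scales, fixed: housing 200 x 165 mm, with a bare round steel pan 124 mm in diameter, 4 mm thick, on top and a sloping console (display, keys) along the edge that faces the robot. This point is the centre of the pan's upper face, 56 mm above the bench; z is up, -x points to the console. The pan is rigid and flat, without a rim, and nothing stands higher than it.
- scale_small_pan (a point): The smallest of three white bench scales, fixed: housing 156 x 122 mm, with a bare round steel pan 90 mm in diameter, 4 mm thick, on top and a sloping console (display, keys) along the edge that faces the robot. This point is the centre of the pan's upper face, 44 mm above the bench; z is up, -x points to the console. The pan is rigid and flat, without a rim, and nothing stands higher than it.
- weight_tray_felt (a point): The parking place: a square wooden tray 100 x 100 mm, fixed, lined with grey felt 88 x 88 mm, with a rim 6 mm wide that stands 4 mm above the felt. Empty at the start. This point is the centre of the felt, 25 mm above the bench; z is up.
- sample_jar: Bystander, loose: a clear jar with a white cap, 48 mm in diameter, 62 mm tall; origin at the centre of its underside. To be left alone.
- tweezers: Bystander, loose: steel tweezers lying on the bench, about 135 x 15 x 8 mm, along their x; origin near the middle, at bench height. To be left alone.
Mind the look-alikes: they are no part of the job. Leave any turquoise look-alike of the part that bears weight_tray_felt alone. Leave any pink look-alike of the part that bears weight_medium_center alone.

How it is judged:
On the way:
1. a weight stands parked in the felt-lined tray, let go (((horizontal distance between weight_large_center and weight_tray_felt below 0.035 m and z of weight_large_center in the frame of weight_tray_felt between 0.0285 and 0.0365 m and angle between weight_large_center's own z axis and vertical below 0.1 rad and contact force between the fingers and weight_large below 0.1 N) or (horizontal distance between weight_medium_center and weight_tray_felt below 0.035 m and z of weight_medium_center in the frame of weight_tray_felt between 0.021 and 0.029 m and angle between weight_medium_center's own z axis and vertical below 0.1 rad and contact force between the fingers and weight_medium below 0.1 N) or (horizontal distance between weight_small_center and weight_tray_felt below 0.035 m and z of weight_small_center in the frame of weight_tray_felt between 0.0125 and 0.0205 m and angle between weight_small_center's own z axis and vertical below 0.1 rad and contact force between the fingers and weight_small below 0.1 N))), for 0.2 s.
At the end, for the whole second after the job is handed in: Each weight stands upright (within 0.1 rad) and still on the pan of its own scale (biggest on biggest, middle on middle-sized, smallest on smallest), its axis within 12 mm of the pan's centre (horizontal distance between weight_large_center and scale_large_pan below 0.012 m and z of weight_large_center in the frame of scale_large_pan between 0.0285 and 0.0365 m and angle between each of weight_large_center, weight_medium_center, weight_small_center's own z axis and vertical below 0.1 rad and linear speed of each of weight_large, weight_medium, weight_small below 0.01 m/s and horizontal distance between weight_medium_center and scale_medium_pan below 0.012 m and z of weight_medium_center in the frame of scale_medium_pan between 0.021 and 0.029 m and horizontal distance between weight_small_center and scale_small_pan below 0.012 m and z of weight_small_center in the frame of scale_small_pan between 0.0125 and 0.0205 m); the robot touches nothing.
It fails at once if a weight is let down on, or falls to, the bare bench (its foot lower than 12 mm above the bench) (height (world z) of weight_large_center below 0.0445 m or height (world z) of weight_medium_center below 0.037 m or height (world z) of weight_small_center below 0.0285 m).
It fails at once if two weights stand on one scale at the same time (contact force between each of weight_large, weight_medium and scale_large above 0.1 N or contact force between each of weight_large, weight_small and scale_large above 0.1 N or contact force between each of weight_medium, weight_small and scale_large above 0.1 N or contact force between each of weight_large, weight_medium and scale_medium above 0.1 N or contact force between each of weight_large, weight_small and scale_medium above 0.1 N or contact force between each of weight_medium, weight_small and scale_medium above 0.1 N or contact force between each of weight_large, weight_medium and scale_small above 0.1 N or contact force between each of weight_large, weight_small and scale_small above 0.1 N or contact force between each of weight_medium, weight_small and scale_small above 0.1 N).
It fails at once if a weight is dropped or pressed on a scale or on the tray with more than 40 N (contact force between any of weight_large, weight_medium, weight_small and scale_large above 40 N or contact force between any of weight_large, weight_medium, weight_small and scale_medium above 40 N or contact force between any of weight_large, weight_medium, weight_small and scale_small above 40 N or contact force between any of weight_large, weight_medium, weight_small and weight_tray above 40 N).
It fails at once if the jar or the tweezers are moved by more than 20 mm (distance of any of sample_jar, tweezers from where it was at the start of the episode above 0.02 m).
It also fails if it takes over 115 s, if anything falls off the work surface, if the arm or the gripper's body presses on something with over 40 N, if the wrist force passes 120 N, or if a joint passes its speed limit or range.

## Working session

There is one attempt and no reset: what is moved stays moved. The work goes in short steps, Python scripts to look and compute and a shell command to move; the robot and the scene stay as the last step left them, time stands still between calls to the robot, and variables do not carry over. Pictures are saved under pics/ and viewed, at most 14 in all, crops included, and the job is handed in when it is done.

```bash
mkdir -p pics; cat > h.py <<'E'
import numpy as np, cv2, json
from scipy.spatial.transform import Rotation as R
from plant import manip
def grab(n):
    s=manip.state(); f=manip.grab_frame(n)
    if n=='wrist':
        T=np.eye(4); q=s['tool_rot']; T[:3,:3]=R.from_quat([q[1],q[2],q[3],q[0]]).as_matrix(); T[:3,3]=s['tool_pos']
        f['T']=T@np.array(f['T_tool_cam'])
    else:
        q=f['attitude']; T=np.eye(4); T[:3,:3]=R.from_quat([q[1],q[2],q[3],q[0]]).as_matrix(); T[:3,3]=f['xyz']; f['T']=T
    return f
def ray(f,u,v):
    d=np.array([(u-f['cx'])/f['fx'],-(v-f['cy'])/f['fy'],-1.0]); return f['T'][:3,3],f['T'][:3,:3]@d
def onplane(f,u,v,z):
    o,d=ray(f,u,v); return o+d*(z-o[2])/d[2]
def depthpts(f):
    v,u=np.mgrid[0:400,0:640]; z=f['z_map']
    p=np.stack([(u-f['cx'])/f['fx']*z,-(v-f['cy'])/f['fy']*z,-z],-1)
    return p@f['T'][:3,:3].T+f['T'][:3,3]
E
python3 - <<'E'
from h import *
s=manip.state(); print(s); print(manip.hold_point_z)
for n in('scene','top','wrist'):
    f=grab(n); cv2.imwrite(f'pics/{n}0.png',f['img']); print(n,{k:v for k,v in f.items() if k not in('img','z_map')}, f['z_map'].min(),f['z_map'].max())
E
```

```text
{'time': 0.0, 'joint_pos': array([ 1.08000146e+00,  5.33527429e-02,  1.61428937e+00,  7.33223328e-06,
        1.47594076e+00, -1.19030665e-01]), 'joint_vel': array([-0.00204202,  0.00095808, -0.00145555, -0.00048734,  0.00385242,
       -0.00047033]), 'joint_efforts': array([ 4.04828188e-04, -3.93681443e+01, -3.70176530e+01, -8.19133834e-05,
        6.91575115e-03, -1.98901887e-05]), 'tool_pos': array([0.22676598, 0.58176209, 0.23006831]), 'tool_rot': array([-3.02222551e-04,  1.84813763e-01,  9.82773058e-01, -9.48112053e-04]), 'contact_force': array([-0.5313444 ,  0.44083908,  0.44631554]), 'ft_torque': array([-0.02954971, -0.01675554,  0.01913639]), 'grasp_force': 0.0, 'gripper_width': 0.9992630421473518}
0.0187
scene {'fx': 465.0006221782435, 'fy': 465.0006221782435, 'cx': 319.0803323529468, 'cy': 195.42013375119916, 'xyz': array([0.98659961, 0.6451853 , 0.72203704]), 'attitude': array([0.27040708, 0.12186797, 0.40963416, 0.86268654]), 'T': array([[-0.82405642, -0.36671053,  0.43180367,  0.98659961],
       [ 0.56639566, -0.51815973,  0.64086383,  0.6451853 ],
       [-0.01126824, 
[... 835 characters left out ...]
ay([[ 3.16861176e-04,  9.56307158e-01,  2.92363675e-01,
         7.48604109e-02],
       [ 9.99999170e-01,  6.20278687e-05, -1.28668039e-03,
         8.88963807e-04],
       [-1.24859636e-03,  2.92363840e-01, -9.56306345e-01,
        -1.42374125e-01],
       [ 0.00000000e+00,  0.00000000e+00,  0.00000000e+00,
         1.00000000e+00]]), 'T': array([[ 3.63011750e-01, -8.91206512e-01, -2.71980555e-01,
         1.57496738e-01],
       [ 9.31784307e-01,  3.46987236e-01,  1.06667065e-01,
         6.10042716e-01],
       [-6.88601603e-04, -2.92148610e-01,  9.56372686e-01,
         3.72524090e-01],
       [ 0.00000000e+00,  0.00000000e+00,  0.00000000e+00,
         1.00000000e+00]])} 0.0 0.48988375
```

View pics/top0.png

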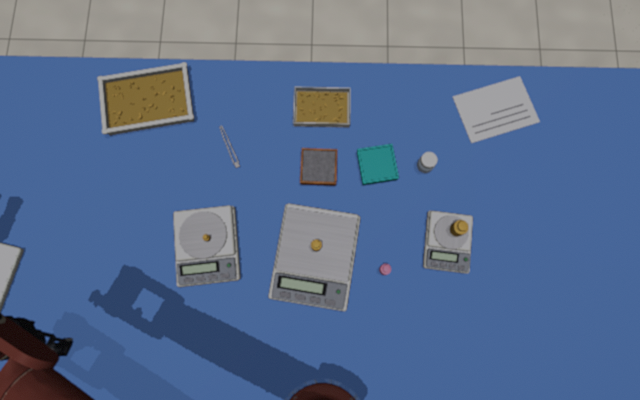

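View pics/scene0.png

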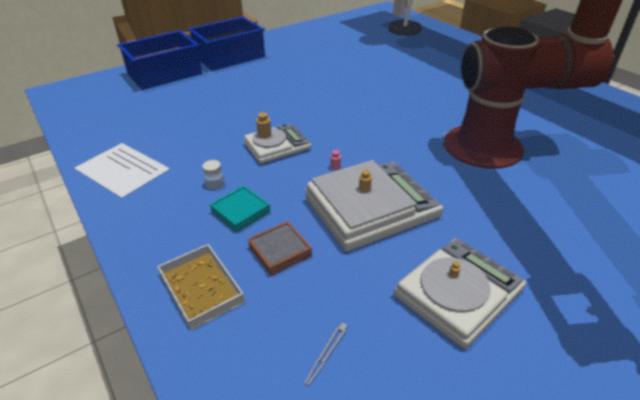

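The top view shows the following:
- **Scales:** medium at (203,237), large at (316,245) and small at (450,232).
- **Weights:** the small one is on the medium scale (207,237), the medium one on the large scale (316,245) and the large one on the small scale (460,228).
- **Tray candidates:** (319,167) is brown wood with grey felt and (378,164) is turquoise. The brown one fits the description.
- **Medium weight candidates:** (316,245) is brass and stands on the large scale; (386,269) is pink and stands on the bench. The brass one fits.
- **Bystanders:** jar at (428,161), tweezers at (229,147).

```bash
python3 - <<'E'
from h import *
top=grab('top'); sc=grab('scene')
P=depthpts(top)
pix={'small':(207,237,56,33,18),'medium':(316,245,68,50,28),'large':(460,228,44,65,38)}
brass=lambda f:(lambda h:cv2.inRange(h,(10,110,60),(32,255,255)))(cv2.cvtColor(f['img'],cv2.COLOR_BGR2HSV))
spix={'small':(455,270),'medium':(365,182),'large':(263,126)}
b1,b2=brass(top),brass(sc)
def comp(b,u,v):
    n,l,st,c=cv2.connectedComponentsWithStats(b); d=[1e9]+[np.hypot(*(c[i]-(u,v))) if st[i,4]>8 else 1e9 for i in range(1,n)]
    return l==int(np.argmin(d)),st[int(np.argmin(d))],c[int(np.argmin(d))]
for k,(u,v,h,H,D) in pix.items():
    m,st,c=comp(b1,u,v); q=P[m]; m2,st2,c2=comp(b2,*spix[k]); q2=depthpts(sc)[m2]
    r=[]
    # silhouette centroid of both views -> ray intersection (closest point)
    o1,d1=ray(top,*c);o2,d2=ray(sc,*c2); A=np.stack([d1,-d2],1); t=np.linalg.lstsq(A,o2-o1,rcond=None)[0]
    x1,x2=o1+t[0]*d1,o2+t[1]*d2
    print(k,'top',st,c.round(1),'zmax',q[:,2].max().round(4),'on mid plane',onplane(top,*c,(h+H*.55)/1e3).round(4),'scene',onplane(sc,*c2,(h+H/2)/1e3).round(4),'tri',((x1+x2)/2).round(4),np.linalg.norm(x1-x2).round(4), 'knobtop',np.median(q[q[:,2]>(h+H-4)/1e3][:,:2],axis=0).round(4),np.median(q2[q2[:,2]>(h+H-4)/1e3][:,:2],axis=0).round(4))
# heights in depth
for n,f in(('top',top),('scene',sc)):
    Q=depthpts(f)
    for k,w,z in (('med',(203,225) ,56),('lrg',(316,225),68),('sml',(440,228),44),('tray',(319,167),25)):
        if n=='top': print(k,Q[w[1],w[0]].round(4))
# pans: grey mask per scale on plane, scaled crop
img=cv2.imread('pics/top0.png')
crop=cv2.resize(img[140:315,165:485],None,fx=2.5,fy=2.5,interpolation=cv2.INTER_CUBIC); cv2.imwrite('pics/crop.png',crop)
for p in((185,235),(200,215),(203,258),(178,215),(205,210),(237,215),(300,225),(340,230),(319,160),(440,230),(432,215),(470,215)): print(p,img[p[1],p[0]], P[p[1],p[0],2].round(4))
E
```

```text
small top [203 235   7   6  32] [206.  237.2] zmax 0.0915 on mid plane [0.4618 0.3067 0.0741] scene [0.462  0.3088 0.0725] tri [0.4617 0.3078 0.0716] 0.0013 knobtop [0.462  0.3071] [0.4623 0.3094]
medium top [312 240   9  11  81] [315.9 244.8] zmax 1.3214 on mid plane [0.4461 0.0246 0.0955] scene [0.4433 0.023  0.093 ] tri [0.4457 0.025  0.0954] 0.001 knobtop [0.4475 0.0242] [0.4478 0.0276]
large top [451 221  17  14 181] [459.4 227.7] zmax 0.1147 on mid plane [ 0.4998 -0.3409  0.0797] scene [ 0.4874 -0.3647  0.0765] tri [ 0.4989 -0.3383  0.0924] 0.0029 knobtop [ 0.501  -0.3414] [ 0.5017 -0.3333]
med [0.4959 0.3209 0.0571]
lrg [0.5    0.026  0.0717]
sml [ 0.5036 -0.2999  0.044 ]
tray [0.6697 0.0224 0.0208]
(185, 235) [143 139 140] 0.0555
(200, 215) [145 141 142] 0.0581
(203, 258) [134 132 133] 0.0293
(178, 215) [163 162 163] 0.0457
(205, 210) [162 161 162] 0.0513
(237, 215) [129  83  57] -0.0014
(300, 225) [148 145 146] 0.0669
(340, 230) [149 145 145] 0.068
(319, 160) [95 91 93] 0.0266
(440, 230) [146 142 143] 0.0418
(432, 215) [162 161 162] 0.0351
(470, 215) [144 124 116] 0.0345
```

View pics/crop.png

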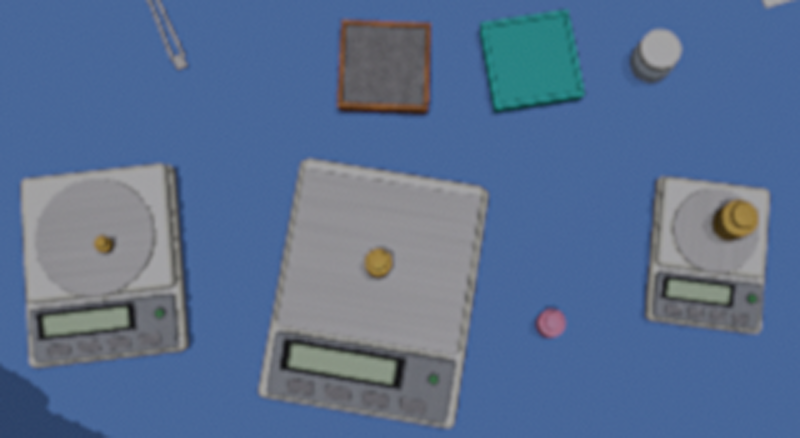

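The crop confirms it. The brown tray with grey felt is at crop (386,66) and the turquoise one beside it is the decoy. The brass medium weight is at (378,262) and the pink decoy at (551,322). Moving now to look at the medium scale from the wrist.

```bash
python3 -m jog '[-0.5,-0.27,0,0,0,-0.059, -1,-0.55,0,0,0,-0.1184, -1,-0.55,0,0,0,-0.1184]' 85 && python3 -m jog '[-0.4,-0.48,0,0,0,0, -0.8,-0.95,0,0,0,0, -0.8,-0.95,0,0,0,0]' && python3 -m jog '[-0.4,-0.48,0,0,0,0, -0.8,-0.92,0,0,0,0, -0.8,-0.92,0,0,0,0, -0.8,-0.92,0,0,0,0]'
cat >> h.py <<'E'
def brass(f): return cv2.inRange(cv2.cvtColor(f['img'],cv2.COLOR_BGR2HSV),(8,100,50),(32,255,255))
def st():
    s=manip.state(); q=s['tool_rot']; m=R.from_quat([q[1],q[2],q[3],q[0]]).as_matrix()
    print('t',round(s['time'],2),'tcp',s['tool_pos'].round(4),'xaxis',m[:,0].round(4),'z',m[:,2].round(4),'F',s['contact_force'].round(1),'w',round(s['gripper_width']*85.4,1),'g',round(s['grasp_force'],1))
E
python3 - <<'E'
from h import *
st(); f=grab('wrist'); cv2.imwrite('pics/w1.png',f['img'])
E
```

```text
time: 0.62
tool_pos: [0.3021, 0.4926, 0.2312]
tool_rot: [0.0, 0.002, 1.0, -0.0]
contact_force: [0.3, -0.4, 0.2]
gripper_width: 0.996
grasp_force: 0.0
time: 1.0
tool_pos: [0.382, 0.3979, 0.2313]
tool_rot: [0.0, 0.003, 1.0, -0.0]
contact_force: [-0.2, 1.3, 0.5]
gripper_width: 0.994
grasp_force: 0.0
time: 1.5
tool_pos: [0.4596, 0.3089, 0.2312]
tool_rot: [-0.0, -0.0, 1.0, 0.0]
contact_force: [0.1, -0.5, -0.4]
gripper_width: 0.998
grasp_force: 0.0
t 1.5 tcp [0.4596 0.3089 0.2312] xaxis [-1.e+00 -7.e-04  8.e-04] z [-8.e-04  7.e-04 -1.e+00] F [ 0.1 -0.5 -0.4] w 85.2 g 0.0
```

View pics/w1.png

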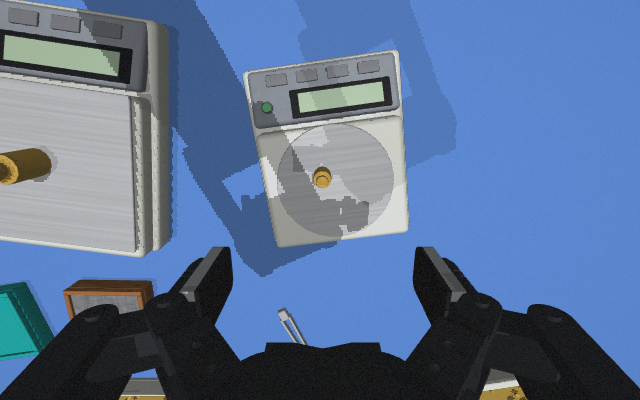

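The wrist view shows the small weight's knob at (322,178) and the medium pan's circle from (278,185) to (394,178) and from (334,124) to (337,237). The brown tray is at lower left, around (108,300).

```bash
cat >> h.py <<'E'
def circ(f,pts,z):
    q=np.array([onplane(f,u,v,z)[:2] for u,v in pts]); A=np.c_[2*q,np.ones(len(q))]
    s=np.linalg.lstsq(A,(q**2).sum(1),rcond=None)[0]; return s[:2].round(4),np.sqrt(s[2]+s[:2]@s[:2]).round(4)
def weight(f,u,v,foot,H):
    n,l,stt,c=cv2.connectedComponentsWithStats(brass(f)); i=1+int(np.argmin([np.hypot(*(c[j]-(u,v))) if stt[j,4]>40 else 1e9 for j in range(1,n)]))
    m=l==i; Q=depthpts(f); t=m&(abs(Q[:,:,2]-foot-H)<.004)
    vv,uu=np.nonzero(t); r=dict(comp=stt[i].tolist(),c=c[i].round(1).tolist())
    if len(uu)>5:
        (cu,cv),rad=cv2.minEnclosingCircle(np.c_[uu,vv].astype(np.float32)); r.update(n=len(uu),top=onplane(f,uu.mean(),vv.mean(),foot+H).round(4).tolist(),depthz=float(np.median(Q[t][:,2]).round(4)))
    r['mid']=onplane(f,*c[i],foot+H/2).round(4).tolist(); return r
E
python3 - <<'E'
from h import *
f=grab('wrist'); print(weight(f,322,178,.056,.033))
print(circ(f,[(278,185),(394,178),(334,124),(337,237)],.056))
g=cv2.Canny(f['img'],25,70); ks=[]
import math
for a in range(0,360,4):
    # radial edge search around pan circle
    for r in np.arange(62,53,-.5):
        u,v=336+r*math.cos(math.radians(a)),180.5+r*math.sin(math.radians(a))
        if g[int(round(v)),int(round(u))]: ks.append((u,v)); break
q=np.array([onplane(f,u,v,.056) for u,v in ks]); c,r=circ(f,ks,.056); d=abs(np.hypot(*(q[:,:2]-c).T)-r); k2=[k for k,e in zip(ks,d) if e<.0015]; print(len(ks),c,r,len(k2),circ(f,k2,.056))
E
```

```text
{'comp': [313, 167, 18, 21, 296], 'c': [321.7, 177.3], 'n': 117, 'top': [0.4611, 0.3097, 0.089], 'depthz': 0.0881, 'mid': [0.4611, 0.3098, 0.0725]}
(array([0.4721, 0.3248]), np.float64(0.0615))
88 [0.4714 0.3234] 0.0631 61 (array([0.4711, 0.3233]), np.float64(0.0623))
```

```bash
python3 -m jog '[-0.015,0.005,0.4,0,0,0, -0.015,0.005,0.8,0,0,0, -0.015,0.005,1,0,0,0]' 50 && python3 -m jog '[0,0,0.3,0,0,0, 0,0,0.55,0,0,0, 0,0,0.7,0,0,0, 0,0,0.7,0,0,0]' && python3 -m jog '[0,0,0,0,0,0, 0,0,0,0,0,0, 0,0,0,0,0,0, 0,0,0,0,0,0, 0,0,0,0,0,0, 0,0,0,0,0,0]' 5
```

```text
time: 1.98
tool_pos: [0.4596, 0.3089, 0.1287]
tool_rot: [-0.002, -0.001, 1.0, -0.001]
contact_force: [-0.4, -0.6, 0.2]
gripper_width: 0.585
grasp_force: 0.0
time: 2.48
tool_pos: [0.4611, 0.3084, 0.0606]
tool_rot: [-0.001, -0.0, 1.0, -0.0]
contact_force: [0.1, 0.1, -0.3]
gripper_width: 0.587
grasp_force: 0.0
time: 3.22
tool_pos: [0.4629, 0.3088, 0.0631]
tool_rot: [0.001, -0.0, 1.0, 0.001]
contact_force: [-0.2, 0.6, 5.9]
gripper_width: 0.184
grasp_force: 59.0
```

```bash
python3 -m jog '[0,0,-0.1,0,0,0, 0,0,-0.3,0,0,0, 0,0,-0.7,0,0,0, 0,0,-1,0,0,0, 0,0,-1,0,0,0]' 
python3 - <<'E'
from h import *
st(); f=grab('top'); print(onplane(f,319.4,166.2,.027)); 
g=f['img'][140:190,295:345].astype(int); b=(abs(f['img'].astype(int)-[130,85,57]).sum(2)>60).astype(np.uint8)
n,l,s,c=cv2.connectedComponentsWithStats(b); i=l[166,319]; print(s[i],c[i],onplane(f,*c[i],.02))
f=grab('wrist'); cv2.imwrite('pics/w2.png',f['img'])
E
```

```text
time: 3.85
tool_pos: [0.4638, 0.3092, 0.1659]
tool_rot: [0.003, -0.0, 1.0, 0.002]
contact_force: [0.1, 0.7, -0.2]
gripper_width: 0.185
grasp_force: 58.6
t 3.85 tcp [0.4638 0.3092 0.1659] xaxis [-1.0e+00 -2.0e-04 -6.9e-03] z [ 0.0069  0.0033 -1.    ] F [ 0.1  0.7 -0.2] w 15.8 g 58.6
[0.67028179 0.02131723 0.027     ]
[     0      0    640    400 243482] [323.55616432 194.9040463 ] [0.5914482  0.00824161 0.02      ]
```

View pics/w2.png

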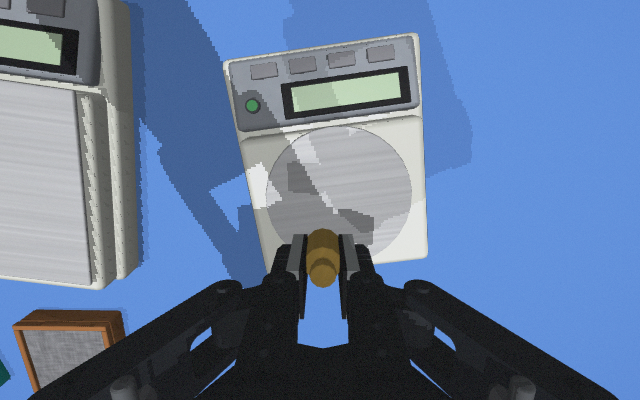

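The weight is held upright between the pads at (322,255). Carrying it to the brown tray.

```bash
python3 -m jog '[-0.3,-0.42,0,0,0,0, -0.69,-0.96,0,0,0,0, -0.69,-0.96,0,0,0,0]' && python3 -m jog '[-0.3,-0.42,0,0,0,0, -0.69,-0.96,0,0,0,0, -0.69,-0.96,0,0,0,0]' && python3 -m jog '[-0.3,-0.42,0,0,0,0, -0.6,-0.9,0,0,0,0, -0.69,-0.96,0,0,0,0, -0.69,-0.96,0,0,0,0]'
python3 - <<'E'
from h import *
st();  f=grab('wrist'); cv2.imwrite('pics/w3.png',f['img'])
E
```

```text
time: 4.32
tool_pos: [0.5314, 0.2092, 0.1593]
tool_rot: [-0.001, 0.002, 1.0, -0.001]
contact_force: [-0.7, 0.9, -0.6]
gripper_width: 0.179
grasp_force: 58.7
time: 4.7
tool_pos: [0.6002, 0.114, 0.1597]
tool_rot: [-0.001, 0.002, 1.0, -0.0]
contact_force: [-0.9, 0.2, 0.1]
gripper_width: 0.177
grasp_force: 58.8
time: 5.2
tool_pos: [0.6681, 0.0213, 0.16]
tool_rot: [-0.001, -0.0, 1.0, 0.001]
contact_force: [-0.8, 1.0, -0.6]
gripper_width: 0.173
grasp_force: 58.9
t 5.2 tcp [0.6681 0.0213 0.16  ] xaxis [-1.0e+00 -3.0e-04  2.5e-03] z [-0.0025  0.001  -1.    ] F [-0.8  1.  -0.6] w 14.8 g 58.9
```

View pics/w3.png

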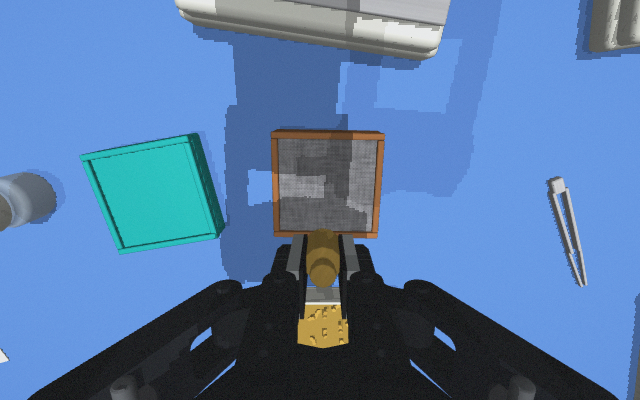

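Tray centre is at about (327,184), under the weight; the turquoise decoy is off to the left at (155,193). Lowering.

```bash
python3 -m jog '[-0.02,0,0.4,0,0,0, -0.02,0,0.8,0,0,0, -0.02,0,1,0,0,0]' && python3 -m jog '[0,0,0.15,0,0,0, 0,0,0.22,0,0,0, 0,0,0.25,0,0,0, 0,0,0.26,0,0,0, 0,0,0.26,0,0,0]' 
python3 - <<'E'
from h import *
st();  f=grab('wrist'); print(weight(f,322,250,.025,.033))
E
```

```text
time: 5.62
tool_pos: [0.6681, 0.0223, 0.0582]
tool_rot: [-0.002, -0.001, 1.0, 0.0]
contact_force: [0.5, 0.1, 0.5]
gripper_width: 0.184
grasp_force: 58.9
time: 6.25
tool_pos: [0.6714, 0.0201, 0.0362]
tool_rot: [0.001, 0.0, 1.0, -0.0]
contact_force: [0.2, -0.2, -0.5]
gripper_width: 0.182
grasp_force: 58.9
t 6.25 tcp [0.6714 0.0201 0.0362] xaxis [-1.      0.     -0.0014] z [ 1.4e-03 -1.0e-04 -1.0e+00] F [ 0.2 -0.2 -0.5] w 15.5 g 58.9
{'comp': [306, 228, 34, 60, 1675], 'c': [322.5, 257.0], 'n': 547, 'top': [0.6705, 0.0213, 0.058], 'depthz': 0.0609, 'mid': [0.672, 0.0213, 0.0415]}
```

```bash
python3 -m jog '[0,0,0.01,0,0,0, 0,0,0.02,0,0,0, 0,0,0.02,0,0,0]' && python3 -m jog '[0,0,0,0,0,0, 0,0,0,0,0,0, 0,0,0,0,0,0, 0,0,0,0,0,0]' 40 
python3 - <<'E'
from h import *
st();  f=grab('wrist'); print(weight(f,322,250,.025,.033))
E
```

```text
time: 6.68
tool_pos: [0.6707, 0.0203, 0.0331]
tool_rot: [-0.0, -0.0, 1.0, 0.0]
contact_force: [0.4, -0.0, -0.4]
gripper_width: 0.181
grasp_force: 58.9
time: 7.18
tool_pos: [0.6709, 0.0203, 0.0334]
tool_rot: [0.0, -0.0, 1.0, -0.0]
contact_force: [-0.0, 0.7, 0.2]
gripper_width: 0.467
grasp_force: 0.0
t 7.17 tcp [0.6709 0.0203 0.0334] xaxis [-1.e+00 -2.e-04 -1.e-04] z [ 1.e-04 -0.e+00 -1.e+00] F [-0.   0.7  0.2] w 39.9 g 0.0
{'comp': [304, 227, 38, 59, 1717], 'c': [322.4, 255.3], 'n': 539, 'top': [0.668, 0.0214, 0.058], 'depthz': 0.0571, 'mid': [0.669, 0.0214, 0.0415]}
```

```bash
python3 -m jog '[0,0,-0.2,0,0,0, 0,0,-0.6,0,0,0, 0,0,-1,0,0,0, 0,0,-1,0,0,0]' && python3 -m jog '[0.3,0,-0.5,0,0,0, 0.7,0,-1,0,0,0, 0.9,0,-1,0,0,0]' 70 && python3 -m jog '[0.5,0.02,0,0,0,0, 0.95,0.04,0,0,0,0, 0.95,0.04,0,0,0,0]' && python3 -m jog '[0.3,0,0,0,0,0, 0.4,0,0,0,0,0, 0.4,0,0,0,0,0, 0.4,0,0,0,0,0]'
python3 - <<'E'
from h import *
st();  f=grab('wrist'); cv2.imwrite('pics/w4.png',f['img']); print(weight(f,322,200,.068,.05))
E
```

```text
time: 7.72
tool_pos: [0.6744, 0.02, 0.1406]
tool_rot: [0.006, -0.0, 1.0, -0.0]
contact_force: [-0.8, -0.4, -0.5]
gripper_width: 0.467
grasp_force: 0.0
time: 8.1
tool_pos: [0.5819, 0.0202, 0.2393]
tool_rot: [0.005, -0.0, 1.0, -0.0]
contact_force: [0.6, -0.3, 0.1]
gripper_width: 0.818
grasp_force: 0.0
time: 8.48
tool_pos: [0.4833, 0.0246, 0.2327]
tool_rot: [-0.0, -0.0, 1.0, 0.0]
contact_force: [-0.2, -0.6, -0.2]
gripper_width: 0.82
grasp_force: 0.0
time: 8.98
tool_pos: [0.4466, 0.0241, 0.2335]
tool_rot: [0.0, -0.0, 1.0, -0.0]
contact_force: [-0.1, 0.1, -0.0]
gripper_width: 0.819
grasp_force: 0.0
t 8.97 tcp [0.4466 0.0241 0.2335] xaxis [-1.e+00 -1.e-04 -5.e-04] z [ 5.e-04 -0.e+00 -1.e+00] F [-0.1  0.1 -0. ] w 69.9 g 0.0
{'comp': [309, 161, 30, 36, 863], 'c': [323.8, 179.0], 'n': 343, 'top': [0.4455, 0.0267, 0.118], 'depthz': 0.1171, 'mid': [0.4456, 0.0266, 0.093]}
```

View pics/w4.png

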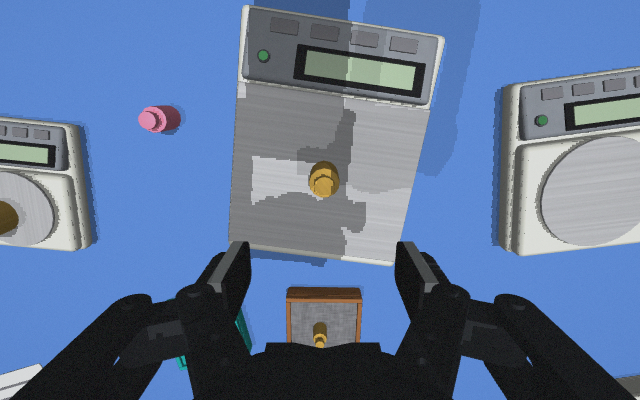

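The parked small weight stands at (320,333). The medium weight is at (324,179) on the large pan, and the pink decoy is at (158,118). Grasping the medium weight.

```bash
python3 -m jog '[0.01,0.02,0.4,0,0,0, 0.01,0.02,0.8,0,0,0, 0.01,0.02,1,0,0,0]' 60 && python3 -m jog '[0,0,0.3,0,0,0, 0,0,0.48,0,0,0, 0,0,0.57,0,0,0, 0,0,0.57,0,0,0, 0,0,0.57,0,0,0]' && python3 -m jog '[0,0,0,0,0,0, 0,0,0,0,0,0, 0,0,0,0,0,0, 0,0,0,0,0,0, 0,0,0,0,0,0]' 10 && python3 -m jog '[0,0,-0.1,0,0,0, 0,0,-0.3,0,0,0, 0,0,-0.6,0,0,0, 0,0,-1,0,0,0, 0,0,-1,0,0,0, 0,0,-1,0,0,0]'
python3 - <<'E'
from h import *
st()
i=cv2.imread('pics/w4.png')[70:280,220:450]; cv2.imwrite('pics/w4c.png',cv2.resize(i,None,fx=2.8,fy=2.8,interpolation=cv2.INTER_CUBIC))
E
```

```text
time: 9.4
tool_pos: [0.4439, 0.0264, 0.1306]
tool_rot: [-0.002, -0.0, 1.0, 0.0]
contact_force: [0.6, -0.0, 0.3]
gripper_width: 0.704
grasp_force: 0.0
time: 10.02
tool_pos: [0.4457, 0.0262, 0.0773]
tool_rot: [0.001, -0.0, 1.0, -0.0]
contact_force: [0.0, 0.4, -0.7]
gripper_width: 0.7
grasp_force: 0.0
time: 10.65
tool_pos: [0.4455, 0.0261, 0.0773]
tool_rot: [0.001, -0.0, 1.0, -0.0]
contact_force: [-0.7, -0.7, 5.3]
gripper_width: 0.307
grasp_force: 59.5
time: 11.4
tool_pos: [0.4439, 0.0263, 0.1749]
tool_rot: [-0.001, -0.0, 1.0, 0.0]
contact_force: [0.4, -0.3, -2.5]
gripper_width: 0.304
grasp_force: 59.1
t 11.4 tcp [0.4439 0.0263 0.1749] xaxis [-1.0e+00 -1.0e-04  2.1e-03] z [-2.1e-03  3.0e-04 -1.0e+00] F [ 0.4 -0.3 -2.5] w 26.0 g 59.1
```

View pics/w4c.png

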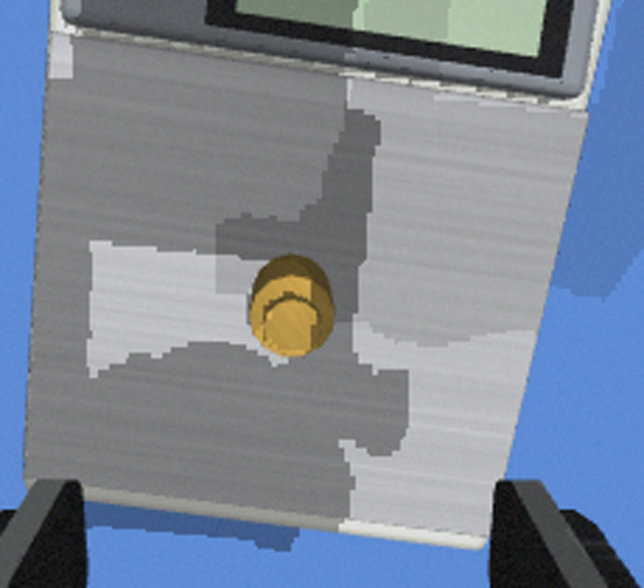

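The large pan's corners in this crop are about (50,30), (588,112), (490,533) and (25,480).

```bash
python3 - <<'E'
from h import *
f=manip.grab_frame('wrist'); T=np.eye(4); T[:3,:3]=np.array([[-1,0,-.0005],[0,1,0],[0,0,-1]]); T[:3,3]=[.4466,.0241,.2335]; f['T']=T@f['T_tool_cam']
c=[(237.9,80.7),(430,110),(395,260),(229,241.4)]
p=np.array([onplane(f,u,v,.068)[:2] for u,v in c]); print(p.round(4),p.mean(0).round(4),[np.linalg.norm(p[i]-p[i-1]).round(4) for i in range(4)])
t=grab('top'); ct=[(302,160),(488,188),(452,355),(278,333)]
q=np.array([onplane(t,(x+.5)/2.5-.5+165,(y+.5)/2.5-.5+140,.068)[:2] for x,y in ct]); print(q.round(4),q.mean(0).round(4),[np.linalg.norm(q[i]-q[i-1]).round(4) for i in range(4)])
# medium & small pan from top
for n,x,y,z in(('med',95,238,.056),('sml',716,229,.044)): print(n,onplane(t,(x+.5)/2.5-.5+165,(y+.5)/2.5-.5+140,z).round(4))
st(); w=grab('wrist'); print(weight(w,322,250,.166,.05))
E
```

```text
[[ 0.3575 -0.0533]
 [ 0.3839  0.1281]
 [ 0.5444  0.1057]
 [ 0.5218 -0.0759]] [0.4519 0.0261] [np.float64(0.1658), np.float64(0.1833), np.float64(0.1621), np.float64(0.183)]
[[ 0.555   0.107 ]
 [ 0.5296 -0.0873]
 [ 0.3578 -0.0518]
 [ 0.3758  0.1246]] [0.4545 0.0231] [np.float64(0.18), np.float64(0.196), np.float64(0.1754), np.float64(0.1773)]
med [0.4701 0.32   0.056 ]
sml [ 0.4954 -0.3288  0.044 ]
t 11.5 tcp [0.4434 0.0264 0.174 ] xaxis [-1.e+00 -1.e-04  4.e-03] z [-4.e-03  5.e-04 -1.e+00] F [ 0.2 -0.5 -2.6] w 25.8 g 59.1
{'comp': [283, 221, 80, 122, 6364], 'c': [322.5, 284.2], 'n': 1500, 'top': [0.4416, 0.0275, 0.216], 'depthz': 0.2138, 'mid': [0.4517, 0.0275, 0.191]}
```

```bash
python3 -m jog '[-0.03,0.45,0,0,0,0, -0.09,0.99,0,0,0,0, -0.09,0.99,0,0,0,0]' && python3 -m jog '[-0.03,0.45,0,0,0,0, -0.09,0.99,0,0,0,0, -0.09,0.99,0,0,0,0]' && python3 -m jog '[-0.03,0.45,0,0,0,0, -0.07,0.9,0,0,0,0, -0.075,0.99,0,0,0,0, -0.075,0.99,0,0,0,0, -0.075,0.99,0,0,0,0]'
python3 - <<'E'
from h import *
st();  f=grab('wrist'); cv2.imwrite('pics/w5.png',f['img']); print(weight(f,322,250,.166,.05))
E
```

```text
time: 11.92
tool_pos: [0.4528, 0.1279, 0.1748]
tool_rot: [-0.001, -0.003, 1.0, 0.0]
contact_force: [0.1, 0.2, -2.5]
gripper_width: 0.308
grasp_force: 59.7
time: 12.3
tool_pos: [0.4622, 0.226, 0.1751]
tool_rot: [-0.001, -0.002, 1.0, -0.0]
contact_force: [-0.2, -0.4, -1.9]
gripper_width: 0.304
grasp_force: 60.2
time: 12.92
tool_pos: [0.4702, 0.3217, 0.1758]
tool_rot: [-0.0, 0.001, 1.0, -0.0]
contact_force: [0.4, 0.2, -1.2]
gripper_width: 0.304
grasp_force: 60.4
t 12.93 tcp [0.4702 0.3217 0.1758] xaxis [-1.0e+00  1.3e-03  7.0e-04] z [-7.e-04 -1.e-03 -1.e+00] F [ 0.4  0.2 -1.2] w 26.0 g 60.4
{'comp': [292, 221, 62, 99, 4823], 'c': [322.5, 270.1], 'n': 1609, 'top': [0.469, 0.3229, 0.216], 'depthz': 0.2155, 'mid': [0.4722, 0.3229, 0.191]}
```

View pics/w5.png

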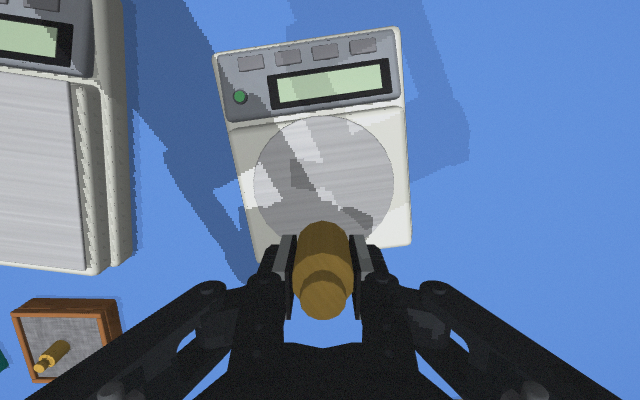

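The weight hangs upright at (322,270) over the empty medium pan, whose centre is near (323,184). Lowering.

```bash
python3 -m jog '[-0.01,0.01,0.4,0,0,0, -0.01,0.01,0.75,0,0,0, -0.01,0.01,0.95,0,0,0, -0.01,0.01,0.98,0,0,0, -0.01,0.01,0.98,0,0,0]' && python3 -m jog '[0,0,0.03,0,0,0, 0,0,0.06,0,0,0, 0,0,0.09,0,0,0, 0,0,0.10,0,0,0, 0,0,0.10,0,0,0]'
python3 - <<'E'
from h import *
st();  f=grab('wrist'); print(weight(f,322,250,.056,.05)); f=grab('wrist')
E
```

```text
time: 13.6
tool_pos: [0.4721, 0.3245, 0.0795]
tool_rot: [0.001, 0.0, 1.0, 0.0]
contact_force: [-0.5, -0.1, -2.0]
gripper_width: 0.304
grasp_force: 60.4
time: 14.22
tool_pos: [0.4712, 0.3242, 0.0681]
tool_rot: [-0.0, -0.0, 1.0, -0.0]
contact_force: [0.2, 0.5, -2.0]
gripper_width: 0.304
grasp_force: 60.4
t 14.22 tcp [0.4712 0.3242 0.0681] xaxis [-1.e+00 -2.e-04  3.e-04] z [-3.e-04 -2.e-04 -1.e+00] F [ 0.2  0.5 -2. ] w 26.0 g 60.4
{'comp': [292, 221, 62, 99, 4840], 'c': [322.5, 270.1], 'n': 1757, 'top': [0.4709, 0.3253, 0.106], 'depthz': 0.1078, 'mid': [0.4745, 0.3254, 0.081]}
```

Not touching yet (F -2 N still carried, about 2 mm to go). Lowering in small steps.

```bash
python3 -m jog '[0,0,0.007,0,0,0, 0,0,0.015,0,0,0, 0,0,0.015,0,0,0]' && python3 -m jog '[0,0,0.005,0,0,0, 0,0,0.01,0,0,0, 0,0,0.01,0,0,0]' | grep -E "pos|contact"
```

```text
time: 14.7
tool_pos: [0.4712, 0.3242, 0.0667]
tool_rot: [-0.0, -0.0, 1.0, -0.0]
contact_force: [-0.6, -0.7, -2.9]
gripper_width: 0.305
grasp_force: 60.4
tool_pos: [0.4712, 0.3242, 0.0658]
contact_force: [0.0, -0.5, -2.8]
```

```bash
python3 -m jog '[0,0,0.005,0,0,0, 0,0,0.01,0,0,0, 0,0,0.01,0,0,0]' | grep -E "pos|contact"; python3 -m jog '[0,0,0,0,0,0, 0,0,0,0,0,0, 0,0,0,0,0,0, 0,0,0,0,0,0]' 60
python3 - <<'E'
from h import *
st();  f=grab('wrist'); print(weight(f,322,250,.056,.05))
E
```

```text
tool_pos: [0.4714, 0.3243, 0.0654]
contact_force: [-1.7, -1.3, 3.0]
time: 15.95
tool_pos: [0.4713, 0.3242, 0.0648]
tool_rot: [0.0, -0.0, 1.0, 0.0]
contact_force: [0.2, 0.5, 0.3]
gripper_width: 0.702
grasp_force: 0.0
t 15.95 tcp [0.4713 0.3242 0.0648] xaxis [-1.e+00 -1.e-04 -1.e-04] z [ 1.e-04  0.e+00 -1.e+00] F [0.2 0.5 0.3] w 60.0 g 0.0
{'comp': [291, 222, 64, 99, 4935], 'c': [322.6, 271.0], 'n': 1615, 'top': [0.4699, 0.3254, 0.106], 'depthz': 0.1051, 'mid': [0.4731, 0.3255, 0.081]}
```

Medium weight placed gently. On to the large weight.

```bash
J="python3 -m jog"; python3 -m jog '[0,0,-0.2,0,0,0, 0,0,-0.6,0,0,0, 0,0,-1,0,0,0, 0,0,-1,0,0,0]' >/dev/null && python3 -m jog '[0,-0.3,-0.4,0,0,0, 0,-0.8,-0.8,0,0,0, 0,-0.8,-0.8,0,0,0]' 75 >/dev/null&& python3 -m jog '[-0.04,-0.6,0,0,0,0, -0.07,-1,0,0,0,0]' >/dev/null&& python3 -m jog '[-0.04,-0.6,0,0,0,0, -0.07,-1,0,0,0,0]' >/dev/null&& python3 -m jog '[-0.04,-0.6,0,0,0,0, -0.07,-1,0,0,0,0]' >/dev/null&& python3 -m jog '[-0.04,-0.6,0,0,0,0, -0.06,-1,0,0,0,0]' >/dev/null&& python3 -m jog '[-0.02,-0.6,0,0,0,0, -0.02,-1,0,0,0,0]' >/dev/null && python3 -m jog '[0,-0.5,0,0,0,0, 0,-0.8,0,0,0,0, 0,-0.84,0,0,0,0, 0,-0.84,0,0,0,0, 0,-0.84,0,0,0,0]'
python3 - <<'E'
from h import *
st();  f=grab('wrist'); cv2.imwrite('pics/w6.png',f['img']); print(weight(f,322,200,.044,.065))
E
```

```text
time: 18.75
tool_pos: [0.5006, -0.3384, 0.2445]
tool_rot: [-0.0, -0.001, 1.0, 0.0]
contact_force: [-0.1, 0.3, 0.5]
gripper_width: 0.882
grasp_force: 0.0
t 18.75 tcp [ 0.5006 -0.3384  0.2445] xaxis [-1.0e+00 -1.6e-03  3.0e-04] z [-3.e-04  7.e-04 -1.e+00] F [-0.1  0.3  0.5] w 75.3 g 0.0
{'comp': [301, 151, 38, 45, 1332], 'c': [319.4, 173.3], 'n': 550, 'top': [0.4999, -0.34, 0.109], 'depthz': 0.1082, 'mid': [0.5006, -0.34, 0.0765]}
```

View pics/w6.png

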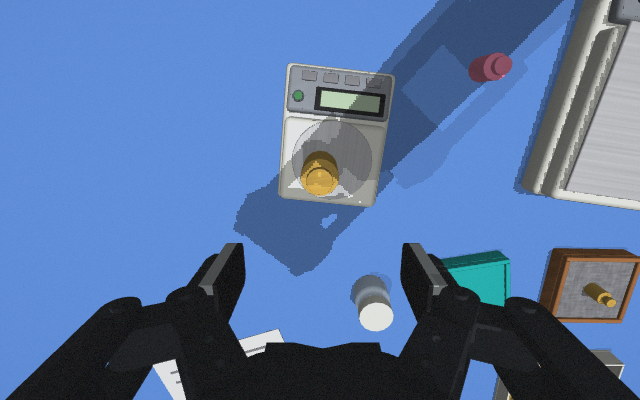

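The large weight's knob is at (319,178) on the small pan (centre about (332,158)). The jar at (375,305) is well clear.

```bash
python3 -m jog '[0,-0.015,0.4,0,0,0, 0,-0.015,0.8,0,0,0, 0,-0.015,1,0,0,0]' >/dev/null && python3 -m jog '[0,0,0.4,0,0,0, 0,0,0.7,0,0,0, 0,0,0.88,0,0,0, 0,0,0.88,0,0,0, 0,0,0.88,0,0,0]' && python3 -m jog '[0,0,0,0,0,0, 0,0,0,0,0,0, 0,0,0,0,0,0, 0,0,0,0,0,0, 0,0,0,0,0,0]' 20 && python3 -m jog '[0,0,-0.1,0,0,0, 0,0,-0.3,0,0,0, 0,0,-0.6,0,0,0, 0,0,-1,0,0,0, 0,0,-1,0,0,0, 0,0,-1,0,0,0]'
python3 - <<'E'
from h import *
st()
E
```

```text
time: 19.8
tool_pos: [0.5014, -0.342, 0.0586]
tool_rot: [0.001, -0.0, 1.0, -0.001]
contact_force: [0.6, 0.4, 0.3]
gripper_width: 0.88
grasp_force: 0.0
time: 20.42
tool_pos: [0.5011, -0.3416, 0.0582]
tool_rot: [0.001, -0.0, 1.0, -0.0]
contact_force: [-0.9, 2.2, 5.9]
gripper_width: 0.427
grasp_force: 61.0
time: 21.18
tool_pos: [0.4997, -0.3407, 0.1555]
tool_rot: [-0.001, -0.0, 1.0, 0.001]
contact_force: [0.7, 0.3, -7.1]
gripper_width: 0.425
grasp_force: 60.7
t 21.18 tcp [ 0.4997 -0.3407  0.1555] xaxis [-1.0e+00 -1.0e-04  1.4e-03] z [-0.0014  0.0012 -1.    ] F [ 0.7  0.3 -7.1] w 36.3 g 60.7
```

```bash
python3 -m jog '[0.06,0.4,-0.1,0,0,0, 0.12,0.92,-0.2,0,0,0, 0.12,0.92,-0.2,0,0,0]' >/dev/null && python3 -m jog '[0.06,0.4,0,0,0,0, 0.12,0.92,0,0,0,0, 0.12,0.92,0,0,0,0]' >/dev/null && python3 -m jog '[0.06,0.4,0,0,0,0, 0.12,0.92,0,0,0,0, 0.12,0.92,0,0,0,0]' >/dev/null &&  python3 -m jog '[0.06,0.4,0,0,0,0, 0.1,0.85,0,0,0,0, 0.12,0.92,0,0,0,0, 0.12,0.92,0,0,0,0, 0.12,0.92,0,0,0,0]'
python3 - <<'E'
from h import *
st();  f=grab('wrist'); cv2.imwrite('pics/w7.png',f['img']); print(weight(f,322,250,.161,.065))
E
```

```text
time: 22.92
tool_pos: [0.4525, 0.0255, 0.1765]
tool_rot: [-0.0, 0.001, 1.0, -0.0]
contact_force: [0.4, 0.0, -5.9]
gripper_width: 0.429
grasp_force: 63.5
t 22.93 tcp [0.4525 0.0255 0.1765] xaxis [-1.0e+00  1.4e-03  5.0e-04] z [-5.e-04 -7.e-04 -1.e+00] F [ 0.4  0.  -5.9] w 36.6 g 63.5
{'comp': [277, 207, 91, 137, 10068], 'c': [322.5, 278.2], 'n': 3512, 'top': [0.4503, 0.0266, 0.226], 'depthz': 0.2263, 'mid': [0.4576, 0.0266, 0.1935]}
```

View pics/w7.png

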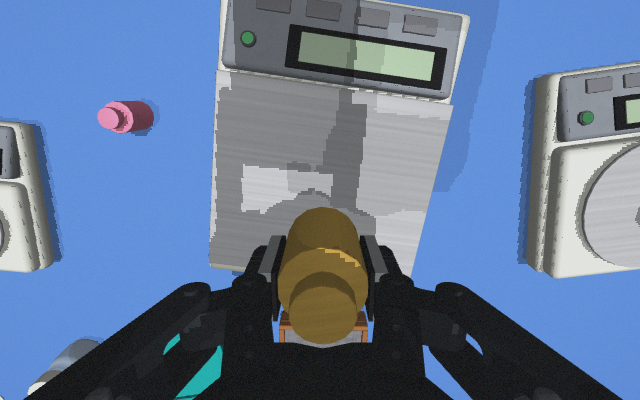

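The large weight is upright at (322,275) over the empty large pan. Lowering.

```bash
python3 -m jog '[0,0,0.4,0,0,0, 0,0,0.7,0,0,0, 0,0,0.85,0,0,0, 0,0,0.9,0,0,0, 0,0,0.9,0,0,0]' | grep -E "pos|contact" && python3 -m jog '[0,0,0.005,0,0,0, 0,0,0.015,0,0,0, 0,0,0.02,0,0,0, 0,0,0.02,0,0,0]' | grep -E "pos|contact"
python3 - <<'E'
from h import *
st();  f=grab('wrist'); print(weight(f,322,250,.068,.065))
E
```

```text
tool_pos: [0.453, 0.0264, 0.0876]
contact_force: [0.2, 0.5, -4.7]
tool_pos: [0.4523, 0.0268, 0.0849]
contact_force: [-1.1, -0.4, -5.5]
t 24.1 tcp [0.4523 0.0268 0.0849] xaxis [-1.e+00 -3.e-04 -2.e-04] z [ 2.e-04 -0.e+00 -1.e+00] F [-1.1 -0.4 -5.5] w 36.4 g 63.5
{'comp': [277, 207, 91, 137, 9582], 'c': [322.4, 275.7], 'n': 3643, 'top': [0.4507, 0.0279, 0.133], 'depthz': 0.1347, 'mid': [0.4569, 0.0279, 0.1005]}
```

```bash
python3 -m jog '[0,0,0.005,0,0,0, 0,0,0.01,0,0,0, 0,0,0.01,0,0,0]' | grep -E "pos|contact" && python3 -m jog '[0,0,0.005,0,0,0, 0,0,0.01,0,0,0, 0,0,0.01,0,0,0]' | grep -E "pos|contact"
```

```text
tool_pos: [0.4522, 0.0267, 0.0837]
contact_force: [-0.2, 0.5, -4.0]
tool_pos: [0.4523, 0.0267, 0.0827]
contact_force: [-0.4, 0.0, -5.6]
```

```bash
python3 -m jog '[0,0,0.003,0,0,0, 0,0,0.006,0,0,0, 0,0,0.006,0,0,0]' | grep -E "pos|contact" && python3 -m jog '[0,0,0,0,0,0]' | grep -E "pos|contact"
```

```text
tool_pos: [0.4523, 0.0267, 0.0823]
contact_force: [-0.1, 0.7, -4.7]
tool_pos: [0.4523, 0.0267, 0.0823]
contact_force: [-0.5, 0.8, -4.2]
```

```bash
python3 -m jog '[0,0,0.003,0,0,0, 0,0,0.006,0,0,0, 0,0,0.006,0,0,0]' | grep -E "pos|contact" && python3 -m jog '[0,0,0.002,0,0,0, 0,0,0.004,0,0,0, 0,0,0.004,0,0,0]' | grep -E "pos|contact"
```

```text
tool_pos: [0.4524, 0.0267, 0.0823]
contact_force: [-3.7, 0.0, 3.0]
tool_pos: [0.4524, 0.0267, 0.0822]
contact_force: [-5.8, -0.1, 6.0]
```

In contact. Release, rise, and go over the tray.

```bash
python3 -m jog '[0,0,0,0,0,0, 0,0,0,0,0,0, 0,0,0,0,0,0, 0,0,0,0,0,0]' 75 | grep -E "pos|contact" && python3 -m jog '[0,0,-0.2,0,0,0, 0,0,-0.6,0,0,0, 0,0,-1,0,0,0, 0,0,-1,0,0,0]' >/dev/null && python3 -m jog '[-0.5,-0.02,0,0,0,0, -1,-0.05,0,0,0,0]' 50 >/dev/null && python3 -m jog '[-0.5,0,0,0,0,0, -0.9,0,0,0,0,0, -1,0,0,0,0,0, -1,0,0,0,0,0]' >/dev/null && python3 -m jog '[-0.17,0,0,0,0,0, -0.17,0,0,0,0,0, -0.17,0,0,0,0,0]'
python3 - <<'E'
from h import *
st();  f=grab('wrist'); print(weight(f,322,200,.025,.033)); cv2.imwrite('pics/w8.png',f['img'])
E
```

```text
tool_pos: [0.4525, 0.0267, 0.0812]
contact_force: [0.0, -0.1, -0.6]
time: 28.28
tool_pos: [0.6681, 0.0219, 0.1811]
tool_rot: [-0.0, -0.0, 1.0, 0.0]
contact_force: [0.2, -0.2, 0.9]
gripper_width: 0.591
grasp_force: 0.0
t 28.27 tcp [0.6681 0.0219 0.1811] xaxis [-1.e+00 -2.e-04  9.e-04] z [-9.e-04  1.e-04 -1.e+00] F [ 0.2 -0.2  0.9] w 50.5 g 0.0
{'comp': [312, 170, 19, 23, 351], 'c': [320.8, 181.4], 'n': 132, 'top': [0.669, 0.0216, 0.058], 'depthz': 0.0569, 'mid': [0.669, 0.0216, 0.0415]}
```

View pics/w8.png

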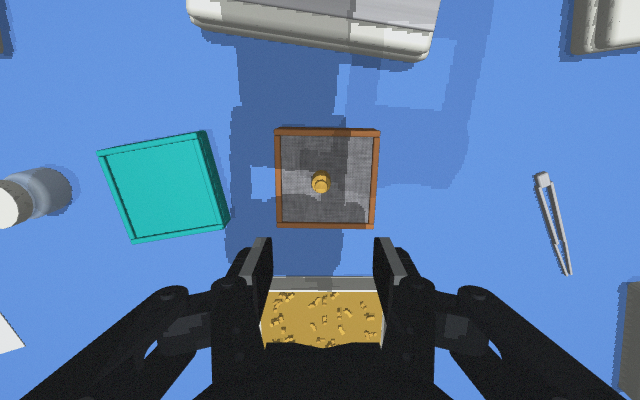

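The small weight stands at (321,181) in the brown tray. Grasping it.

```bash
python3 -m jog '[-0.01,0,0.4,0,0,0, -0.01,0,0.8,0,0,0, -0.01,0,1,0,0,0]' 45 >/dev/null && python3 -m jog '[0,0,0.25,0,0,0, 0,0,0.4,0,0,0, 0,0,0.49,0,0,0, 0,0,0.49,0,0,0, 0,0,0.49,0,0,0]' | grep -E "pos|contact" && python3 -m jog '[0,0,0,0,0,0, 0,0,0,0,0,0, 0,0,0,0,0,0, 0,0,0,0,0,0, 0,0,0,0,0,0]' 5 && python3 -m jog '[0,0,-0.1,0,0,0, 0,0,-0.3,0,0,0, 0,0,-0.6,0,0,0, 0,0,-1,0,0,0, 0,0,-1,0,0,0, 0,0,-1,0,0,0]' && python3 -m jog '[0,0,-0.2,0,0,0, 0,0,-0.3,0,0,0, 0,0,-0.3,0,0,0]'
python3 - <<'E'
from h import *
st(); f=grab('wrist'); print(weight(f,322,250,.152,.033)); t=grab('top'); P=depthpts(t)
# jar location
m=(P[...,2]>.05)&(P[...,2]<.07)&(abs(P[...,0]-.67)<.06)&(abs(P[...,1]+.25)<.08); print('jar',np.median(P[m][:,:2],axis=0),m.sum())
E
```

```text
tool_pos: [0.6712, 0.0217, 0.0334]
contact_force: [-0.1, 0.9, 0.6]
time: 29.95
tool_pos: [0.6711, 0.0217, 0.0333]
tool_rot: [0.001, -0.0, 1.0, -0.0]
contact_force: [0.0, -0.6, 5.2]
gripper_width: 0.177
grasp_force: 59.0
time: 30.7
tool_pos: [0.67, 0.0218, 0.1323]
tool_rot: [-0.0, -0.0, 1.0, 0.0]
contact_force: [0.3, -0.4, -0.4]
gripper_width: 0.177
grasp_force: 58.6
time: 31.08
tool_pos: [0.6712, 0.0217, 0.164]
tool_rot: [0.001, -0.0, 1.0, -0.0]
contact_force: [0.3, -0.2, -0.3]
gripper_width: 0.18
grasp_force: 58.6
t 31.07 tcp [0.6712 0.0217 0.164 ] xaxis [-1.0e+00 -2.0e-04 -2.8e-03] z [ 2.8e-03 -2.0e-04 -1.0e+00] F [ 0.3 -0.2 -0.3] w 15.3 g 58.6
{'comp': [271, 125, 113, 160, 4265], 'c': [325.0, 203.2], 'n': 573, 'top': [0.6698, 0.0229, 0.185], 'depthz': 0.1876, 'mid': [0.6441, 0.024, 0.1685]}
jar [ 0.68655457 -0.27181231] 210
```

```bash
python3 -m jog '[0.2,-0.4,0,0,0,0, 0.44,-0.875,0,0,0,0, 0.44,-0.875,0,0,0,0]' >/dev/null && python3 -m jog '[0.2,-0.4,0,0,0,0, 0.44,-0.875,0,0,0,0, 0.44,-0.875,0,0,0,0]' >/dev/null && python3 -m jog '[0.2,-0.4,0,0,0,0, 0.44,-0.875,0,0,0,0, 0.44,-0.875,0,0,0,0]' >/dev/null && python3 -m jog '[0.2,-0.4,0,0,0,0, 0.4,-0.8,0,0,0,0, 0.44,-0.875,0,0,0,0, 0.44,-0.875,0,0,0,0, 0.44,-0.875,0,0,0,0]'
python3 - <<'E'
from h import *
st();  f=grab('wrist'); cv2.imwrite('pics/w9.png',f['img']); print(weight(f,322,250,.155,.033))
E
```

```text
time: 32.92
tool_pos: [0.4952, -0.3268, 0.162]
tool_rot: [0.0, -0.001, 1.0, 0.0]
contact_force: [0.3, -0.5, -0.4]
gripper_width: 0.175
grasp_force: 58.9
t 32.92 tcp [ 0.4952 -0.3268  0.162 ] xaxis [-1.    -0.002 -0.   ] z [ 0.e+00  8.e-04 -1.e+00] F [ 0.3 -0.5 -0.4] w 14.9 g 58.9
{'comp': [306, 227, 34, 58, 1613], 'c': [322.5, 255.3], 'n': 500, 'top': [0.4917, -0.3256, 0.188], 'depthz': 0.1858, 'mid': [0.4926, -0.3256, 0.1715]}
```

View pics/w9.png

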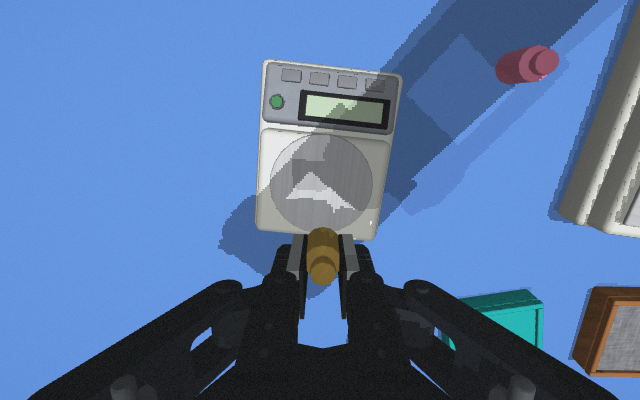

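The small pan is empty. Its circle spans (270,186) to (372,182) and (322,134) to (319,234), and the weight hangs upright at (322,255).

```bash
python3 - <<'E'
from h import *
f=grab('wrist'); print(circ(f,[(270,186),(372,183),(322,134),(286,146),(359,147),(282,216)],.044), onplane(f,321,184.5,.044)); st()
E
```

```text
(array([ 0.4939, -0.3267]), np.float64(0.0448)) [ 0.49318474 -0.32680002  0.044     ]
t 33.02 tcp [ 0.4951 -0.327   0.1621] xaxis [-1.    -0.002 -0.   ] z [ 0.e+00  4.e-04 -1.e+00] F [ 0.5 -0.2 -0.1] w 15.7 g 58.9
```

```bash
python3 -m jog '[0,0,0.4,0,0,0, 0,0,0.8,0,0,0, 0,0,0.97,0,0,0, 0,0,1,0,0,0, 0,0,1,0,0,0]' | grep -E "pos|contact" && python3 -m jog '[0,0,0.03,0,0,0, 0,0,0.06,0,0,0, 0,0,0.06,0,0,0, 0,0,0.06,0,0,0]' | grep -E "pos|contact"
python3 - <<'E'
from h import *
st();  f=grab('wrist'); print(weight(f,322,250,.044,.033))
E
```

```text
tool_pos: [0.4953, -0.3288, 0.0637]
contact_force: [-0.3, -0.5, -1.7]
tool_pos: [0.4944, -0.3283, 0.0563]
contact_force: [0.2, 0.3, 0.1]
t 34.15 tcp [ 0.4944 -0.3283  0.0563] xaxis [-1.e+00 -1.e-04 -1.e-04] z [ 1.e-04 -1.e-04 -1.e+00] F [0.2 0.3 0.1] w 15.3 g 58.9
{'comp': [306, 227, 34, 58, 1626], 'c': [322.5, 255.2], 'n': 536, 'top': [0.4931, -0.3271, 0.077], 'depthz': 0.0798, 'mid': [0.4946, -0.3271, 0.0605]}
```

```bash
python3 -m jog '[0,0,0.01,0,0,0, 0,0,0.02,0,0,0, 0,0,0.02,0,0,0]' | grep -E "pos|contact" && python3 -m jog '[0,0,0.005,0,0,0, 0,0,0.01,0,0,0, 0,0,0.01,0,0,0]' | grep -E "pos|contact" && python3 -m jog '[0,0,0.004,0,0,0, 0,0,0.007,0,0,0, 0,0,0.007,0,0,0]' | grep -E "pos|contact"
```

```text
tool_pos: [0.4943, -0.3282, 0.054]
contact_force: [-0.5, 0.4, -0.7]
tool_pos: [0.4944, -0.3282, 0.0532]
contact_force: [0.5, -0.1, -0.4]
tool_pos: [0.4943, -0.3283, 0.0525]
contact_force: [0.6, 1.3, 0.1]
```

```bash
python3 -m jog '[0,0,0,0,0,0, 0,0,0,0,0,0, 0,0,0,0,0,0, 0,0,0,0,0,0]' 50 | grep -E "pos|contact" && python3 -m jog '[0,0,-0.2,0,0,0, 0,0,-0.6,0,0,0, 0,0,-1,0,0,0, 0,0,-1,0,0,0]' >/dev/null && python3 -m jog '[0,0,-0.5,0,0,0, 0,0,-0.8,0,0,0, 0,0,-0.8,0,0,0, 0,0,-0.8,0,0,0]'
python3 - <<'E'
from h import *
st();  f=grab('wrist'); print(weight(f,322,180,.044,.033)); t=grab('top'); 
for u,v,h,H in((203,235,.056,.05),(316,241,.068,.065),(451,231,.044,.033)): print(weight(t,u,v,h,H))
i=np.vstack([f['img'][60:320],t['img'][120:320]]); cv2.imwrite('pics/fin.png',i)
E
```

```text
tool_pos: [0.4944, -0.3283, 0.0526]
contact_force: [-0.2, -1.3, 0.2]
time: 36.83
tool_pos: [0.4938, -0.3278, 0.2312]
tool_rot: [-0.001, -0.0, 1.0, 0.001]
contact_force: [-0.2, 0.6, -0.6]
gripper_width: 0.583
grasp_force: 0.0
t 36.83 tcp [ 0.4938 -0.3278  0.2312] xaxis [-1.0e+00 -2.0e-04  1.5e-03] z [-0.0015  0.0013 -1.    ] F [-0.2  0.6 -0.6] w 49.8 g 0.0
{'comp': [314, 162, 17, 20, 274], 'c': [321.8, 171.7], 'n': 110, 'top': [0.4927, -0.3269, 0.077], 'depthz': 0.0762, 'mid': [0.4926, -0.327, 0.0605]}
{'comp': [194, 228, 12, 10, 99], 'c': [199.4, 232.5], 'n': 34, 'top': [0.473, 0.3227, 0.106], 'depthz': 0.1046, 'mid': [0.4726, 0.3228, 0.081]}
{'comp': [309, 235, 14, 15, 174], 'c': [315.5, 241.8], 'n': 75, 'top': [0.4532, 0.0252, 0.133], 'depthz': 0.1322, 'mid': [0.4529, 0.0258, 0.1005]}
{'comp': [309, 235, 14, 15, 174], 'c': [315.5, 241.8], 'mid': [0.4579, 0.0265, 0.0605]}
```

View pics/fin.png

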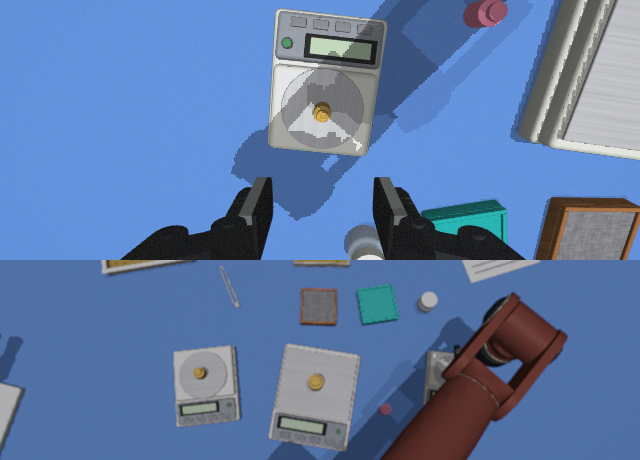

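All three weights are upright near their pan centres: small at (322,112) in the wrist half, medium at (200,373) and large at (316,382) in the top half. The tray is empty and the jar and tweezers are where they were, so I am handing in.

```bash
python3 -c "
from plant import manip; print(manip.job_done())"
```

```text
the job is handed in; nothing more can be done
None
```

All three weights were set down upright on their own scales, each measured within about 3 mm of its pan's centre, with the small one parked in the brown tray on the way, and the job was handed in after about 37 s of robot time; no verdict was returned.

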